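Secure the smoked splash shield with its lock lever and spring clamp

TASK

Secure the tilted smoked splash shield: first swing the red lock lever on its socket block fully over, away from the robot. Then clip the orange spring clamp squarely onto the shield's left (white-trimmed) side edge, sitting right down on the blue stop with the edge up against the clamp's pivot: with the jaws still held open, push it fully on and press it definitely but gently down onto the stop (about 5 N), then let go of it there. Do not ram the shield or shift its tilt, and leave the other things on the bench where they are.

Things in the scene. Friction and masses are not known exactly. Their poses are not given: they have to be found in the camera images.
- guide: Thin steel guide strip fixed on the shield, with the blue stop on it (36 mm across the sheet, 62 mm wide, 12 mm high, clamped fast). Origin and axes as the edge point, whatever the height of the stop.
- clip: Orange spring clamp like a big clothes-peg, 126 mm long, 36 mm thick, about 140 g, lying on its side. Origin: on the pivot, mid thickness (18 mm above its underside). z along the pivot pin, x towards the jaws (tips at 62 mm). Frame belongs to the half on its +y side: the clamp's middle line is x turned about z by minus half of clip_jaw. Jaws gape 3 mm at rest, 23 mm fully open.
- clip_grip (a point): Between the two handles where to pinch, 48 mm behind the pivot (handles end at 64 mm); axes as clip. At rest the handles splay to 53 mm over their outer ends; pinched to their stop (about 17 N) their outer faces are parallel, 30 mm apart, and the jaws are open.
- clip_mouth (a point): Floor of the clamp's mouth: the front of the steel pivot drum (radius 9 mm), 9 mm ahead of the pivot; axes as clip.
- clip_jaw (a joint): Opening of the clamp in rad: 0 = at rest (shut), 0.4 = handles pinched to the stop, about 0.1 when clamped on the 8 mm shield. A spring shuts it.
- edge (a point): Point on the shield's left edge, mid thickness. Axes: x normal to the sheet, away from the robot; y out of the edge; z up along the edge. The blue stop's upper face is 0 to 45 mm above this point (along z); its height is not reported: find it by touch or eye. In place, the clamp's origin is 9 to 12 mm out in y and 18 mm above the stop, its x along -y.
- shield (a joint): Tilt of the smoked shield in rad: 0 upright, growing as its top leans to the robot; stiff hinge 50 mm above the bench, 70 mm below the edge point. In the edge frame the sheet is 8 mm thick, y -180 to 0 mm, z -62 to 138 mm; the blue stop, clamped fast on it, is 36 mm thick across the sheet (x -18 to 18), y -60 to 0, 12 mm high.
- stand: White socket block that carries shield and lever, fixed to the bench: 100 mm (x) by 310 mm (y, from -210 to +100 mm) by 40 mm high. Origin on the bench under the middle of the shield's hinge; x points away from the robot across the shield, y along the hinge towards the clamp's edge.
- lock (a joint): Red lock lever in rad: 0 leaning towards the robot (unlocked), 1.0 fully over away from the robot (locked). It stays where it is left.
- lock_tip (a point): Tip of the red lever (80 mm long, pivot about 75 mm below, near the stand's right end, 165 mm from the stand's origin along its -y); it swings in the stand's x-z plane.
- rack: Grey tube rack with blue- and red-capped tubes, 70 x 170 x 92 mm, origin under its centre. Leave alone.
- bottle: White reagent bottle, 60 mm across, 150 mm high, origin under its centre. Leave alone.
- jar: Amber jar, 60 mm across, 90 mm high, origin under its centre. Leave alone.
- beaker: Glass beaker, 70 mm across, 90 mm high, origin under its centre. Leave alone.
- tipbox: Blue tip box, 80 x 115 x 63 mm, origin under its centre. Leave alone.
- tray: Black tray with two blue caps in it, 120 x 160 x 30 mm, origin under its centre. Leave alone.

How it is judged:
On the way, in this order (a step that is already met when the one before it is completed fails the run):
1. the lock lever is swung fully over (value of joint lock above 0.9 rad and distance between clip and edge above 0.06 m), for 0.2 s.
2. with its jaws held open, the clamp is close up against the edge and pressed down on the stop (over 2 N) (x of clip in the frame of edge between -0.007 and 0.007 m and z of clip in the frame of edge between 0.012 and 0.07 m and angle between the x axis of clip and the y axis of edge, either way round below 0.3 rad and angle between the z axis of clip and the z axis of edge, either way round below 0.12 rad and y of clip in the frame of edge between 0.006 and 0.0115 m and value of joint clip_jaw above 0.25 rad and contact force between clip and guide above 2 N), for 0.1 s.
3. the clamp grips the shield's edge, on the stop and fully on (x of clip in the frame of edge between -0.007 and 0.007 m and z of clip in the frame of edge between 0.012 and 0.07 m and angle between the x axis of clip and the y axis of edge, either way round below 0.3 rad and angle between the z axis of clip and the z axis of edge, either way round below 0.12 rad and y of clip in the frame of edge between 0.006 and 0.015 m and value of joint clip_jaw between 0.05 and 0.2 rad and contact force between clip and guide above 0.05 N), for 0.2 s.
At the end, for the whole second after the job is handed in: Lever over 0.9 rad; clamp let go, at rest, gripping the sheet (clip_jaw 0.05 to 0.2), resting on the stop (over 0.05 N); origin in edge frame: x within 7 mm, y 6 to 15 mm, z 12 to 70 mm; its x within 0.3 rad of edge y, its z within 0.12 rad of edge z; edge point within 12 mm of its start (all of step 3 and value of joint lock above 0.9 rad and linear speed of clip below 0.02 m/s and distance of edge from where it was at the start of the episode below 0.012 m); the robot touches nothing.
It fails at once if the shield is pushed out of its tilt (edge point moved by more than 15 mm) (distance of edge from where it was at the start of the episode above 0.015 m).
It fails at once if the clamp is rammed against the shield or its stand (over 25 N) (contact force between clip and stand above 25 N).
It fails at once if another thing on the bench is moved by more than 30 mm (distance of any of rack, bottle, jar, beaker, tipbox, tray from where it was at the start of the episode above 0.03 m).
It also fails if it takes over 72 s, if anything falls off the work surface, if the arm or the gripper's body presses on something with over 40 N, if the wrist force passes 120 N, or if a joint passes its speed limit or range.

ROBOT

A 7-joint arm with a two-finger parallel gripper is mounted at the origin on the work surface. World frame = base frame: x ahead of the robot, y to its left, z up, the work surface at z = 0. Lengths are in m, angles in rad, forces in N, time in s.
With the tool pointing down it reaches from about 0.4 to 0.85 m from the base axis. Payload 10.4 kg.
Tool frame: the origin (TCP) lies on the mounting face of the last link; the fingertips stand 182 mm ahead of it and the grasp point (between the pads) lies 164 mm ahead of it; z points along the fingers, y is the line along which they close (so a half turn about z gives the same grasp; the last joint's range is limited). The gripper opens to 87 mm and grips with 3 to 60 N. Pads are 19 mm wide; open, the fingers measure 117 mm over their backs; the gripper's body (75 mm by 190 mm) begins 51 mm behind the grasp point.
Start: joints at [-1.291, 0.332, -0.065, 1.46, 0.022, 1.35, -0.088], TCP at [0.186, 0.597, 0.405] pointing down, gripper open.
Joint ranges: [-2.6, 2.6], [-0.5, 2.12], [-1.47, 1.34], [0.16, 2.42], [-1.27, 4.41], [0.06, 2.06], [-2.6, 2.6]. Speed limits (rad/s): [2.22, 2.22, 2.79, 2.79, 3.14, 3.14, 3.14].

INTERFACE

Orientations are given as a rotation vector (axis times angle).
In Python, from bench import telemetry, vision, workorder gives the robot as it stands. The module is installed in compiled form; this text tells all that it offers.
- The arm moves only by the shell command python3 -m crank 'ROWS' [FORCE]. ROWS is JSON, a list of rows, each a list of 7 numbers: the shift along the tool's x, y, z in m, then the turn, a rotation vector about the tool's x, y, z in units of 6 degrees (1.0 is 6 degrees), then the closure, from -1 (fully open) to 1 (shut). A call has 1 to 20 rows; each row is the pose to reach, as a shift and turn from the pose commanded when the call began, along the tool's axes at that moment; what a row does not reach only later rows make up. A row lasts 1/10 s, in which the tool goes at most 50 mm and 8.59 degrees, less where a joint would pass 70% of its speed; a pose out of reach is approached as far as the arm can. A call with a gripper value outside its range is refused whole. The fingers move at their own pace and stop on an object; FORCE is the grip in N (left out, the last holds). Time passes only in rows, so rows that repeat a pose let the fingers close. It gives the time, the measured TCP pose, the force, the opening and the grip force at its end, in the units of the state.
- telemetry.sense(): the state, without advancing time (a new reading comes with each control period).
- vision.camera(name): name is "side" or "top"; returns a dict with "color" (420x560x3 uint8, red, green, blue), "fx", "fy", "cx", "cy" (pixels), "R" (3x3) and "t" (3): a world point X has camera coordinates R X + t. Camera axes: x right, y down, z forward; pixel columns grow to the right and rows downward; lengths in m; the calibration is good to about 2 mm. A picture is of the moment at which its call begins. There is no depth.
- workorder.finish_job(): hands the job in; it is judged then, once.
The state is a dict: "clock": time; "qpos": joint angles; "dq": joint speeds; "joint_torque": joint torques, N m; "position": TCP position; "eef_rot": TCP orientation; "ft_force": force on the tool from outside, world axes, zero at the start; "wrist_torque": the same for the moment, N m; "grip_width": opening from 0.0 (shut) to 1.0 (fully open); "gripper_force": force on a finger pad.
Only numpy, scipy, OpenCV 4.12 (cv2) and the standard library are available. Lean on these libraries where they do the work, as an engineer would, in place of code of your own. Each camera call takes 0.05 s, during which the arm holds its last target. There are 200 camera calls.

## Working session

There is one attempt and no reset: what is moved stays moved. The work goes in short steps, Python scripts to look and compute and a shell command to move; the robot and the scene stay as the last step left them, time stands still between calls to the robot, and variables do not carry over. Pictures are saved under pics/ and viewed, at most 10 in all, crops included, and the job is handed in when it is done.

```bash
mkdir -p pics; cat > h.py <<'E'
import numpy as np, cv2
from bench import telemetry, vision, workorder
from scipy.spatial.transform import Rotation as Ro
def snap(n,f):
    c=vision.camera(n); cv2.imwrite(f'pics/{f}.png',cv2.cvtColor(c['color'],cv2.COLOR_RGB2BGR)); return c
def ray(c,u,v):
    d=np.array([(u-c['cx'])/c['fx'],(v-c['cy'])/c['fy'],1.]); R=np.array(c['R']); return -R.T@np.array(c['t']), R.T@d
def onz(c,u,v,z):
    o,d=ray(c,u,v); return o+d*(z-o[2])/d[2]
def tri(c1,p1,c2,p2):
    A=np.zeros((3,3));b=np.zeros(3);rs=[ray(c1,*p1),ray(c2,*p2)]
    for o,d in rs:
        d=d/np.linalg.norm(d);P=np.eye(3)-np.outer(d,d);A+=P;b+=P@o
    x=np.linalg.solve(A,b)
    return x,[np.linalg.norm(np.cross(x-o,d/np.linalg.norm(d))) for o,d in rs]
def proj(c,X):
    p=np.array(c['R'])@np.array(X)+np.array(c['t']); return p[0]/p[2]*c['fx']+c['cx'],p[1]/p[2]*c['fy']+c['cy']
E
python3 - <<'E'
from h import *
import pickle
for n in('top','side'):
    c=snap(n,n+'0'); pickle.dump(c,open(n+'0.pkl','wb')); print(n,c['fx'],c['cx'],c['cy'],ray(c,c['cx'],c['cy']))
s=telemetry.sense();print(s)
E
```

```text
top 443.03770823477214 283.70004308687413 208.87386371308233 (array([0.400388  , 0.04435878, 1.41547126]), array([ 0.12557019,  0.00774249, -0.99205453]))
side 406.5242081751032 274.37951183739756 210.37990664344915 (array([ 0.00580364, -0.69058524,  0.67068876]), array([ 0.52486268,  0.67609428, -0.51712251]))
{'clock': 0.1, 'qpos': array([-1.29056892,  0.33277569, -0.06471295,  1.46087529,  0.02157668,
        1.34986234, -0.08850396]), 'dq': array([ 9.21024918e-04, -1.03312862e-03,  1.20957300e-04, -2.44998284e-03,
        9.10198393e-05, -7.64880751e-04, -2.73660702e-04]), 'joint_torque': array([ 1.42177203e-03, -6.24540424e+01,  2.50663067e-02, -3.90718138e+01,
       -6.11591851e-02,  3.66747729e-02,  1.10779333e-04]), 'position': array([0.18633492, 0.59645245, 0.4040454 ]), 'eef_rot': array([-4.73805599e-01, -3.10549888e+00,  1.91061547e-03]), 'ft_force': array([-1.00030679,  0.42235944,  0.13496722]), 'wrist_torque': array([0.04143822, 0.00473493, 0.01273073]), 'gripper_force': 0.0, 'grip_width': 1.000526228911946}
```

View pics/top0.png

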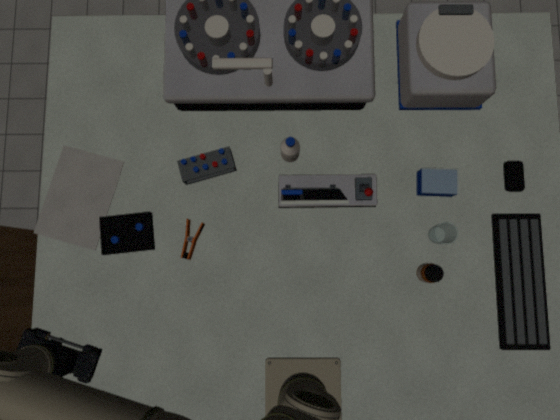

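View pics/side0.png

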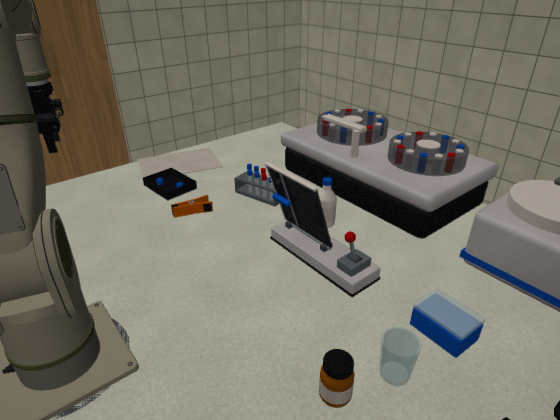

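The top view shows the clamp at about (192,240), the stand at (278–377, 175–207) and the lever at (367,190). In the side view the red knob is at (350,237) and the shield's left edge is at about (268–295, 165–225). I'll zoom in with one montage.

```bash
python3 - <<'E'
import cv2,numpy as np
t=cv2.imread('pics/top0.png');s=cv2.imread('pics/side0.png')
def cr(i,x,y,w,h): return np.clip(cv2.resize(i[y:y+h,x:x+w],(400,300),interpolation=cv2.INTER_CUBIC).astype(float)*1.5,0,255).astype('uint8')
m=np.vstack([np.hstack([cr(t,270,150,120,90),cr(s,260,150,120,90)]),np.hstack([cr(t,160,200,80,60),cr(s,160,180,64,48)])])
cv2.imwrite('pics/m0.png',m)
E
```

```text
(no output)
```

View pics/m0.png

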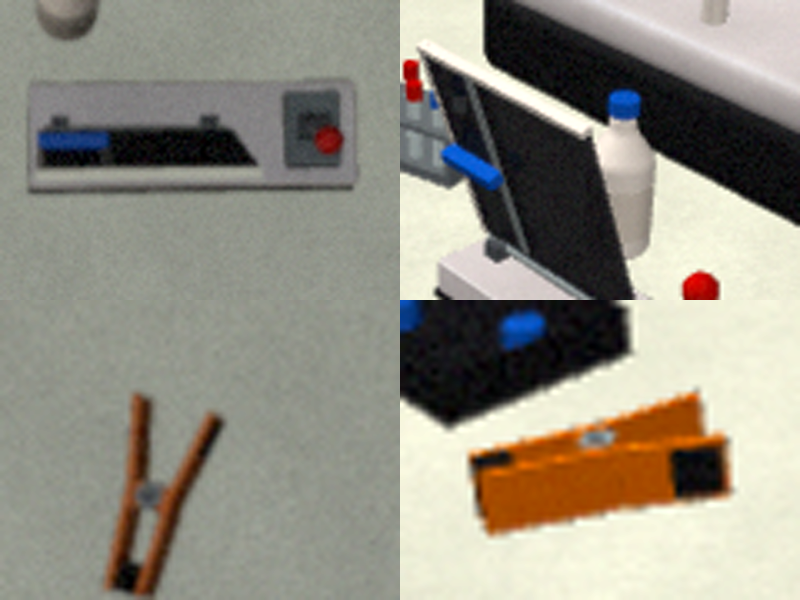

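The montage shows the clamp's jaws (black tips) towards the robot, with the handles pointing away at about (188,219) and (203,223) in the top view. The shield leans to the robot, and its top trim runs from (280,202) to (348,202). The stop is on the left edge, at about (273–290, 193–206) in the side view.

```bash
python3 - <<'E'
from h import *
import pickle
T=pickle.load(open('top0.pkl','rb'));S=pickle.load(open('side0.pkl','rb'))
mt=lambda x,y:(270+x*.3,150+y*.3); ms=lambda x,y:(260+(x-400)*.3,150+y*.3)
np.set_printoptions(precision=4,suppress=True)
for p in [(28,82),(352,80),(355,188),(28,188)]: print('stand',onz(T,*mt(*p),.04))
print('shield TL',tri(T,mt(37,172),S,ms(420,47)))
print('shield TR',tri(T,mt(262,170),S,ms(592,132)))
rt=T['color'].astype(int);rs=S['color'].astype(int)
def cent(c,x0,x1,y0,y1,f):
    r=c['color'].astype(int)[y0:y1,x0:x1]; m=f(r[...,0],r[...,1],r[...,2]); y,x=np.nonzero(m); return (x.mean()+x0,y.mean()+y0,x.min()+x0,x.max()+x0,y.min()+y0,y.max()+y0)
red=lambda r,g,b:(r>90)&(g<50)&(b<50)
a=cent(T,355,385,175,205,red);b=cent(S,335,365,225,250,red);print(a,b,'knob',tri(T,a[:2],S,b[:2]))
blue=lambda r,g,b:(b>80)&(r<60)&(b>1.5*g)
print('blue top',cent(T,275,310,180,207,blue)); print('blue side',cent(S,265,300,185,215,blue))
mc=lambda x,y:(160+x*.2,200+(y-300)*.2)
for n,p in dict(pivot=(150,495),h1=(143,397),h2=(215,415),j1=(110,590),j2=(148,596)).items(): print(n,onz(T,*mc(*p),.036))
print('pivot side',onz(S,160+(597-400)*.16,180+(438-300)*.16,.036))
s=lambda x,y:(160+(x-400)*.16,180+(y-300)*.16)
for p in [(472,455),(700,393),(728,437),(487,470)]: print(onz(S,*s(*p),.036))
R=Ro.from_rotvec(telemetry.sense()['eef_rot']).as_matrix();print(R)
E
```

```text
stand [0.6837 0.0716 0.04  ]
stand [ 0.6844 -0.2352  0.04  ]
stand [ 0.5813 -0.2351  0.04  ]
stand [0.5824 0.0717 0.04  ]
shield TL (array([0.567 , 0.0616, 0.2407]), [np.float64(0.002036925325012643), np.float64(0.0020369253250128194)])
shield TR (array([ 0.57  , -0.1203,  0.2422]), [np.float64(0.0005624923184893569), np.float64(0.0005624923184891746)])
(np.float64(368.0), np.float64(193.0), np.int64(368), np.int64(368), np.int64(193), np.int64(193)) (np.float64(349.5844155844156), np.float64(236.02597402597402), np.int64(345), np.int64(354), np.int64(232), np.int64(240)) knob (array([ 0.6084, -0.192 ,  0.1388]), [np.float64(0.0008737936668564911), np.float64(0.0008737936668563368)])
blue top (np.float64(291.7878787878788), np.float64(191.72727272727272), np.int64(282), np.int64(300), np.int64(191), np.int64(193))
blue side (np.float64(281.22222222222223), np.float64(198.93939393939394), np.int64(272), np.int64(290), np.int64(193), np.int64(205))
pivot [0.4813 0.3474 0.036 ]
h1 [0.5428 0.3533 0.036 ]
h2 [0.5313 0.3079 0.036 ]
j1 [0.4225 0.3709 0.036 ]
j2 [0.4188 0.3472 0.036 ]
pivot side [0.479  0.3422 0.036 ]
[0.4224 0.3663 0.036 ]
[0.543  0.3503 0.036 ]
[0.5307 0.3016 0.036 ]
[0.4217 0.3481 0.036 ]
[[-0.9545  0.2982 -0.0003]
 [ 0.2982  0.9545 -0.0012]
 [-0.     -0.0012 -1.    ]]
```

```bash
cat >> h.py <<'E'
np.set_printoptions(precision=4,suppress=True)
def go(g,zt,yt,depth=.164):
    """shift(tool axes) & turn(6deg units) bringing the grasp point to g, with tool z=zt, y=yt; from the measured pose"""
    s=telemetry.sense();R=Ro.from_rotvec(s['eef_rot']).as_matrix();p=s['position']
    z=np.array(zt,float);z/=np.linalg.norm(z);y=np.array(yt,float);y-=z*(y@z);y/=np.linalg.norm(y)
    Rt=np.column_stack([np.cross(y,z),y,z]);T=np.array(g)-depth*z
    return R.T@(T-p), Ro.from_matrix(R.T@Rt).as_rotvec()/np.radians(6)
E
python3 - <<'E'
from h import *
import pickle
S=pickle.load(open('side0.pkl','rb'))
print(go([.55,-.192,.33],[0,0,-1],[1,0,0],.182))
th=.325;H=np.array([.633,.0,.05]);ez=np.array([-np.sin(th),0,np.cos(th)]);ex=np.array([np.cos(th),0,np.sin(th)])
ms=lambda x,y:(260+(x-400)*.3,150+y*.3)
def pl(uv,y):
    o,d=ray(S,*uv);X=o+d*(y-o[1])/d[1];return X,(X-H)@ex,(X-H)@ez-.07
for n,p,y in [('TLtop',(420,47),.061),('stopUL',(445,145),.061),('stopLL',(443,156),.061),('stopUR',(500,177),.001),('stopLR',(497,188),.001),('bottomL',(485,238),.061)]: print(n,pl(ms(*p),y))
E
```

```text
(array([-0.5822, -0.6443, -0.1071]), array([-0.0099,  0.0077, 12.1084]))
TLtop (array([0.5641, 0.061 , 0.2415]), np.float64(-0.004162340724399188), np.float64(0.1334644782218813))
stopUL (array([0.5869, 0.061 , 0.1493]), np.float64(-0.01200136391105192), np.float64(0.038788689747748545))
stopLL (array([0.5847, 0.061 , 0.14  ]), np.float64(-0.017013402129428198), np.float64(0.030655227306190497))
stopUR (array([0.5939, 0.001 , 0.1442]), np.float64(-0.006942716162964316), np.float64(0.03172715746720833))
stopLR (array([0.591 , 0.001 , 0.1354]), np.float64(-0.012511842894494913), np.float64(0.02431263313480289))
bottomL (array([0.629, 0.061, 0.044]), np.float64(-0.005696087338883726), np.float64(-0.07440392268049745))
```

```bash
python3 -m crank '[[0,0,-0.05,0,0,0,1],[0,0,-0.1,0,0,0,1],[-0.08,-0.09,-0.1,0,0,2,1],[-0.16,-0.18,-0.1,0,0,4,1],[-0.24,-0.27,-0.1,0,0,6,1],[-0.32,-0.36,-0.1,0,0,8,1],[-0.4,-0.45,-0.1,0,0,10,1],[-0.5,-0.55,-0.1,0,0,12.1,1],[-0.582,-0.644,-0.1,0,0,12.1,1],[-0.582,-0.644,-0.1,0,0,12.1,1],[-0.582,-0.644,-0.1,0,0,12.1,1],[-0.582,-0.644,-0.1,0,0,12.1,1],[-0.582,-0.644,-0.1,0,0,12.1,1],[-0.582,-0.644,-0.1,0,0,12.1,1],[-0.582,-0.644,-0.1,0,0,12.1,1],[-0.582,-0.644,-0.1,0,0,12.1,1],[-0.582,-0.644,-0.1,0,0,12.1,1],[-0.582,-0.644,-0.1,0,0,12.1,1],[-0.582,-0.644,-0.1,0,0,12.1,1],[-0.582,-0.644,-0.1,0,0,12.1,1]]' 30; python3 -c "
from h import *
print(go([.55,-.192,.114],[0,0,-1],[1,0,0],.182),telemetry.sense()['qpos'])"
```

```text
clock: 2.1
position: [0.5502, -0.1956, 0.5039]
eef_rot: [2.224, 2.217, -0.005]
ft_force: [-1.1, 0.3, -0.8]
grip_width: -0.001
gripper_force: 0.0
(array([0.0042, 0.    , 0.2079]), array([-0.0131,  0.0264, -0.0292])) [-0.4545  0.2678  0.8979  1.4474 -0.2056  1.5259  0.432 ]
```

```bash
python3 -m crank '[[0.004,0,0.05,0,0,0,1],[0.004,0,0.1,0,0,0,1],[0.004,0,0.15,0,0,0,1],[0.004,0,0.19,0,0,0,1],[0.004,0,0.208,0,0,0,1],[0.004,0,0.208,0,0,0,1],[0.004,0.01,0.208,0,0,0,1],[0.004,0.02,0.208,0,0,0,1],[0.004,0.03,0.208,0,0,0,1],[0.004,0.04,0.208,0,0,0,1],[0.004,0.05,0.208,0,0,0,1],[0.004,0.06,0.208,0,0,0,1],[0.004,0.07,0.208,0,0,0,1],[0.004,0.08,0.208,0,0,0,1],[0.004,0.085,0.208,0,0,0,1],[0.004,0.085,0.208,0,0,0,1]]'; python3 -m crank '[[0,0.004,0,0,0,0,1],[0,0.008,0,0,0,0,1],[0,0.012,0,0,0,0,1],[0,0.012,0,0,0,0,1]]'
```

```text
clock: 3.7
position: [0.6354, -0.1874, 0.2964]
eef_rot: [2.22, 2.223, -0.0]
ft_force: [-0.2, 0.4, 0.6]
grip_width: 0.007
gripper_force: 0.0
clock: 4.1
position: [0.6473, -0.1875, 0.2967]
eef_rot: [2.22, 2.223, 0.0]
ft_force: [-0.2, 0.2, -0.2]
grip_width: 0.003
gripper_force: 0.0
```

```bash
python3 - <<'E'
from h import *
c=snap('side','s1')
i=cv2.imread('pics/s1.png')[100:310,220:500];cv2.imwrite('pics/s1c.png',np.clip(cv2.resize(i,(800,600),interpolation=cv2.INTER_CUBIC)*1.4,0,255))
E
```

```text
[ WARN:0@1.023] global loadsave.cpp:1063 imwrite_ Unsupported depth image for selected encoder is fallbacked to CV_8U.
```

View pics/s1c.png

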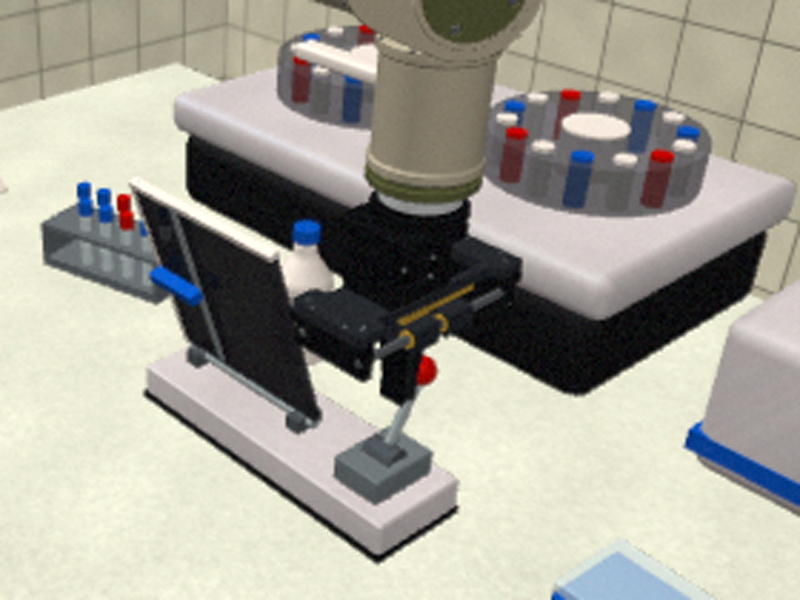

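The lever is moving with the finger: the knob is at crop (425,370), leaning away. I'll keep pushing until the force shows its end stop.

```bash
python3 -m crank '[[0,0.003,0,0,0,0,1],[0,0.006,0,0,0,0,1],[0,0.009,0,0,0,0,1],[0,0.009,0,0,0,0,1]]'; python3 -m crank '[[0,0.003,0,0,0,0,1],[0,0.006,0,0,0,0,1],[0,0.006,0,0,0,0,1]]'
```

```text
clock: 4.55
position: [0.653, -0.1884, 0.2961]
eef_rot: [-2.216, -2.214, 0.009]
ft_force: [-24.5, 4.7, 12.5]
grip_width: 0.006
gripper_force: 13.0
clock: 4.85
position: [0.6556, -0.1891, 0.2958]
eef_rot: [-2.212, -2.204, 0.017]
ft_force: [-51.4, 11.0, 29.4]
grip_width: 0.0
gripper_force: 28.2
```

The end stop was reached at 25–50 N. I'll back off, rise and check the knob.

```bash
python3 -m crank '[[0,-0.02,0,0,0,0,1],[0,-0.05,0,0,0,0,1],[0,-0.07,-0.04,0,0,0,1],[0,-0.07,-0.09,0,0,0,1],[0,-0.07,-0.14,0,0,0,1],[0,-0.07,-0.19,0,0,0,1],[0,-0.07,-0.19,0,0,0,-1]]'; python3 - <<'E'
from h import *
c=vision.camera('side');r=c['color'].astype(int);m=(r[...,0]>90)&(r[...,1]<50)&(r[...,2]<50);m[:,:335]=0;m[:222]=0;m[262:]=0;m[:,400:]=0
y,x=np.nonzero(m);print(x.mean(),y.mean(),len(x));o,d=ray(c,x.mean(),y.mean());X=o+d*(-.192-o[1])/d[1];print('knob',X)
print(go([.5266,.3336,.15],[0,0,-1],[-.237,-.9715,0]))
E
```

```text
clock: 5.55
position: [0.592, -0.1887, 0.4941]
eef_rot: [2.214, 2.216, 0.01]
ft_force: [-0.1, -0.5, -0.1]
grip_width: 0.045
gripper_force: 0.0
367.64473684210526 228.9078947368421 76
knob [ 0.6728 -0.192   0.1315]
(array([ 0.5221, -0.0661,  0.1755]), array([ 0.0511, -0.0479, 17.2924]))
```

```bash
python3 - <<'E'
from h import *
import pickle
T0=pickle.load(open('top0.pkl','rb'));S0=pickle.load(open('side0.pkl','rb'))
S=vision.camera('side');T=vision.camera('top')
f=lambda c,rel,x0,x1,y0,y1:(lambda m:(np.nonzero(m)[1].mean()+x0,np.nonzero(m)[0].mean()+y0,m.sum()))((lambda r:(r[...,0]>rel)&(r[...,0]>2.2*r[...,1])&(r[...,0]>2.2*r[...,2]))(c['color'][y0:y1,x0:x1].astype(int)))
for a,b in((T0,S0),(T,S)):
    t=f(a,45,350,390,165,210);s=f(b,60,335,400,222,262);print(t,s,tri(a,t[:2],b,s[:2]))
E
```

```text
(np.float64(368.0925925925926), np.float64(191.61111111111111), np.int64(54)) (np.float64(349.5632183908046), np.float64(236.5632183908046), np.int64(87)) (array([ 0.6116, -0.1917,  0.1361]), [np.float64(0.0008909673328977846), np.float64(0.000890967332897748)])
(np.float64(366.75), np.float64(171.0), np.int64(36)) (np.float64(367.5), np.float64(229.0), np.int64(80)) (array([ 0.6746, -0.1908,  0.13  ]), [np.float64(0.00042296957761338966), np.float64(0.00042296957761331474)])
```

The knob's 63 mm travel at about 67 mm radius, plus the hard stop, fits the full 1 rad. Next is the clamp.

```bash
python3 -m crank '[[0.04,0,0,0,0,1.4,-1],[0.08,-0.01,0,0,0,2.8,-1],[0.12,-0.02,0,0,0,4.2,-1],[0.16,-0.02,0,0,0,5.6,-1],[0.2,-0.03,0,0,0,7,-1],[0.24,-0.03,0,0,0,8.4,-1],[0.28,-0.04,0,0,0,9.8,-1],[0.32,-0.04,0,0,0,11.2,-1],[0.36,-0.05,0,0,0,12.6,-1],[0.4,-0.05,0,0,0,14,-1],[0.44,-0.06,0,0,0,15.4,-1],[0.48,-0.066,0,0,0,16.8,-1],[0.522,-0.066,0.03,0,0,17.3,-1],[0.522,-0.066,0.07,0,0,17.3,-1],[0.522,-0.066,0.11,0,0,17.3,-1],[0.522,-0.066,0.15,0,0,17.3,-1],[0.522,-0.066,0.17,0,0,17.3,-1],[0.522,-0.066,0.17,0,0,17.3,-1],[0.522,-0.066,0.17,0,0,17.3,-1],[0.522,-0.066,0.17,0,0,17.3,-1]]' 30; python3 - <<'E'
from h import *
print(telemetry.sense()['qpos'],go([.5266,.3336,.026],[0,0,-1],[-.237,-.9715,0]))
snap('top','t2')
i=cv2.imread('pics/t2.png')[180:300,130:290];cv2.imwrite('pics/t2c.png',np.clip(cv2.resize(i,(800,600),interpolation=cv2.INTER_CUBIC)*1.4,0,255).astype('uint8'))
E
```

```text
clock: 7.7
position: [0.5258, 0.3344, 0.318]
eef_rot: [-3.118, 0.376, -0.002]
ft_force: [-0.2, -0.2, 0.6]
grip_width: 0.998
gripper_force: 0.0
[-1.311   0.5213  0.9069  1.6144 -0.4315  1.2176 -2.1278] (array([0.0008, 0.0007, 0.128 ]), array([-0.0122, -0.0107, -0.0075]))
```

View pics/t2c.png

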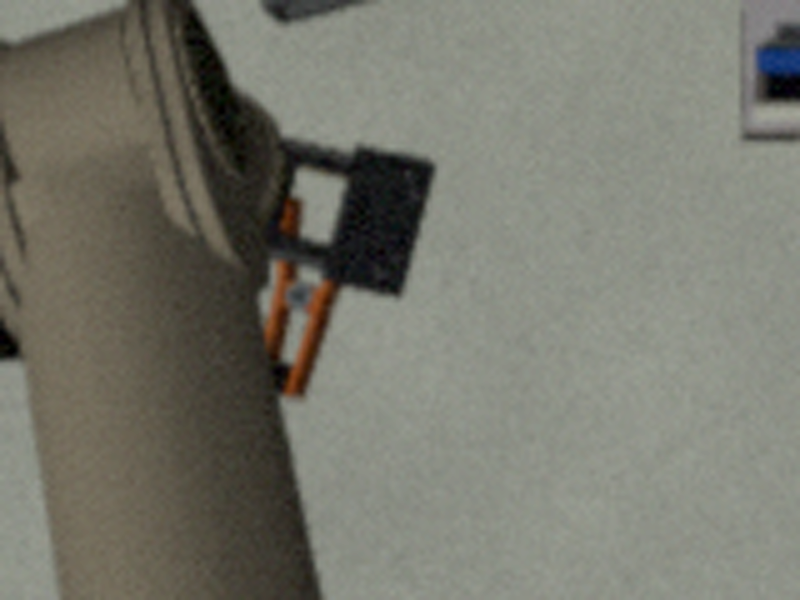

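The clamp's pivot is at crop (300,295), and the gripper straddles the handles squarely. I'll descend and pinch.

```bash
python3 -m crank '[[0,0,0.04,0,0,0,-1],[0,0,0.08,0,0,0,-1],[0,0,0.11,0,0,0,-1],[0,0,0.128,0,0,0,-1],[0,0,0.128,0,0,0,-1],[0,0,0.128,0,0,0,1],[0,0,0.128,0,0,0,1],[0,0,0.128,0,0,0,1],[0,0,0.128,0,0,0,1],[0,0,0.128,0,0,0,1],[0,0,0.128,0,0,0,1],[0,0,0.128,0,0,0,1],[0,0,0.128,0,0,0,1],[0,0,0.128,0,0,0,1],[0,0,0.128,0,0,0,1]]' 35; python3 -m crank '[[0,0,-0.03,0,0,0,1],[0,0,-0.08,0,0,0,1],[0,0,-0.13,0,0,0,1],[0,0,-0.18,0,0,0,1],[0,0,-0.18,0,0,0,1],[0,0,-0.18,0,0,0,1]]' 35; python3 - <<'E'
from h import *
y=np.array([.061+.13]);th=.325;ez=np.array([-np.sin(th),0,np.cos(th)]);ex=np.array([np.cos(th),0,np.sin(th)])
H=np.array([.633,0,.05]); g=H+ez*(.07+.04+.018+.008+.03)+np.array([0,.061+.010+.048+.09,0])
print(g,go(g,-ez,ex))
E
```

```text
clock: 9.25
position: [0.5257, 0.3344, 0.1893]
eef_rot: [-3.118, 0.376, -0.001]
ft_force: [-0.6, 0.3, 5.7]
grip_width: 0.346
gripper_force: 34.4
clock: 9.85
position: [0.5253, 0.3343, 0.3691]
eef_rot: [-3.118, 0.376, -0.0]
ft_force: [-0.8, -0.8, -2.7]
grip_width: 0.347
gripper_force: 34.5
[0.58   0.209  0.2073] (array([0.032 , 0.1212, 0.0062]), array([ -2.2106,   2.7957, -17.1204]))
```

Pinched to 30 mm (grip 0.347) and lifted. Next I'll rotate into the place orientation at a standoff.

```bash
python3 -m crank '[[0.002,0.008,0,-0.13,0.165,-1.01,1],[0.004,0.016,0.001,-0.26,0.33,-2.02,1],[0.006,0.024,0.001,-0.39,0.49,-3.02,1],[0.008,0.032,0.002,-0.52,0.66,-4.03,1],[0.01,0.04,0.002,-0.65,0.82,-5.04,1],[0.012,0.048,0.002,-0.78,0.99,-6.04,1],[0.013,0.05,0.003,-0.91,1.15,-7.05,1],[0.015,0.057,0.003,-1.04,1.32,-8.06,1],[0.017,0.064,0.003,-1.17,1.48,-9.06,1],[0.019,0.071,0.004,-1.3,1.65,-10.07,1],[0.02,0.078,0.004,-1.43,1.81,-11.08,1],[0.022,0.086,0.004,-1.56,1.97,-12.09,1],[0.024,0.093,0.005,-1.69,2.14,-13.09,1],[0.026,0.1,0.005,-1.82,2.3,-14.1,1],[0.029,0.107,0.005,-1.95,2.47,-15.11,1],[0.031,0.115,0.006,-2.08,2.63,-16.11,1],[0.032,0.121,0.006,-2.21,2.8,-17.12,1],[0.032,0.121,0.006,-2.21,2.8,-17.12,1],[0.032,0.121,0.006,-2.21,2.8,-17.12,1],[0.032,0.121,0.006,-2.21,2.8,-17.12,1]]' 35;  python3 - <<'E'
from h import *
import pickle
th=.325;ez=np.array([-np.sin(th),0,np.cos(th)]);ex=np.array([np.cos(th),0,np.sin(th)])
H=np.array([.633,0,.05]); g=H+ez*(.07+.04+.018+.008+.03)+np.array([0,.061+.010+.048+.09,0])
print(g,go(g,-ez,ex))
print(telemetry.sense()['qpos'])
T=snap('top','t3');S=snap('side','s3')
pickle.dump((T,S),open('c3.pkl','wb'))
t=cv2.imread('pics/t3.png')[130:250,220:380];s=cv2.imread('pics/s3.png')[120:240,220:380]
m=np.vstack([cv2.resize(i,(780,0) if 0 else (800,600),interpolation=cv2.INTER_CUBIC)[:,:] for i in (t,s)])
cv2.imwrite('pics/t3c.png',np.clip(m[:600]*1.4,0,255).astype('uint8'));cv2.imwrite('pics/s3c.png',np.clip(m[600:]*1.4,0,255).astype('uint8'))
E
```

```text
clock: 11.85
position: [0.5274, 0.2098, 0.362]
eef_rot: [2.047, 2.044, 0.332]
ft_force: [-0.2, 0.2, -1.3]
grip_width: 0.34
gripper_force: 34.5
[0.58   0.209  0.2073] (array([-0.0008,  0.0005, -0.0006]), array([-0.0132,  0.0157, -0.0129]))
[-1.1907  0.1469  0.7527  1.8446  0.0542  0.8992 -0.4872]
```

View pics/t3c.png

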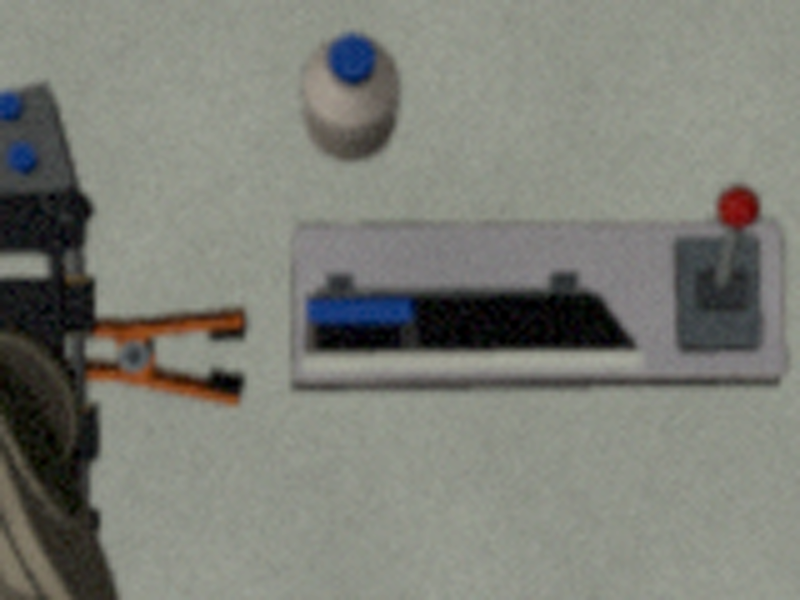

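View pics/s3c.png

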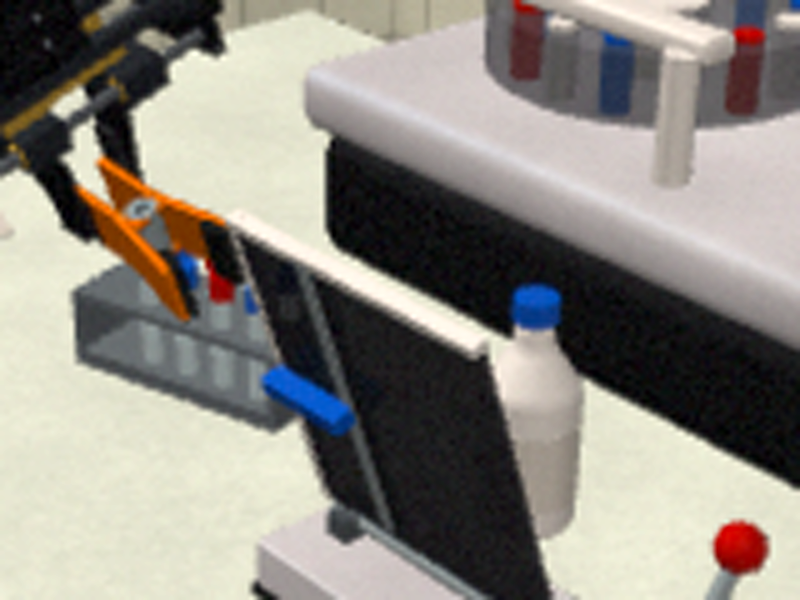

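The top crop shows the pivot at (135,355) with the jaws open symmetrically towards the shield, and the lever over at (738,207). The side crop shows the pivot at (140,208) and the stop's front-lower edge running from (268,398) to (345,433). Now the numbers.

```bash
python3 - <<'E'
from h import *
import pickle
T,S=pickle.load(open('c3.pkl','rb'))
t=lambda x,y:(220+x/5,130+y/5); s=lambda x,y:(220+x/5,120+y/5)
th=.325;H=np.array([.633,0.061,.05]);ez=np.array([-np.sin(th),0,np.cos(th)]);ex=np.array([np.cos(th),0,np.sin(th)])
E=H+.07*ez
loc=lambda X:np.array([(X-E)@ex,X[1]-.061,(X-E)@ez])
p,r=tri(T,t(135,355),S,s(140,208));print('pin',p,r,loc(p))
p,r=tri(T,t(305,360),S,s(233,212));print('TL',p,r,loc(p))
p,r=tri(T,t(640,358),S,s(488,345));print('TR',p,r,loc(p))
def pl(uv,y):
    o,d=ray(S,*uv);return loc(o+d*(y-o[1])/d[1])
print(pl(s(268,398),.061),pl(s(345,433),.001),pl(s(264,380),.061),pl(s(352,412),.001))
print('top-left y at z.247',onz(T,*t(302,360),.245), 'stop back in top', [onz(T,*t(308,y),.165) for y in(297,325)])
# white left-edge front line in side: project sheet corners
for q in [(-.004,0,.138),(.004,0,.138),(-.018,0,.04),(-.018,0,.028),(-.004,0,-.062),(-.018,-.06,.028)]:
    u=proj(S,E+q[0]*ex+np.array([0,q[1],0])+q[2]*ez);print(q,((u[0]-220)*5,(u[1]-120)*5))
    u=proj(T,E+q[0]*ex+np.array([0,q[1],0])+q[2]*ez);print('   top',((u[0]-220)*5,(u[1]-130)*5))
E
```

```text
pin [0.574  0.1549 0.2128] [np.float64(0.000845841239172604), np.float64(0.0008458412391727875)] [-0.0039  0.0939  0.1031]
TL [0.5666 0.0609 0.2455] [np.float64(0.00046669098572829913), np.float64(0.00046669098572839514)] [-0.0005 -0.0001  0.1365]
TR [ 0.5692 -0.1193  0.2433] [np.float64(0.0017941115632714247), np.float64(0.0017941115632713772)] [ 0.0012 -0.1803  0.1336]
[-0.0179 -0.      0.021 ] [-0.013 -0.06   0.024] [-0.0165 -0.      0.0332] [-0.0052 -0.06    0.0328]
top-left y at z.247 [0.5671 0.0623 0.245 ] stop back in top [array([0.6148, 0.06  , 0.165 ]), array([0.5986, 0.06  , 0.165 ])]
(-0.004, 0, 0.138) (np.float64(227.77496459565128), np.float64(213.2567347036732))
   top (np.float64(304.34290041081255), np.float64(367.69755716514595))
(0.004, 0, 0.138) (np.float64(239.69584014637633), np.float64(204.63297730390337))
   top (np.float64(304.25085922284325), np.float64(352.9314331146405))
(-0.018, 0, 0.04) (np.float64(258.51277038749146), np.float64(372.2343157001606))
   top (np.float64(306.7275847766041), np.float64(359.95692172997894))
(-0.018, 0, 0.028) (np.float64(264.4280716984673), np.float64(388.6689965192353))
   top (np.float64(306.9771977082823), np.float64(356.19889077294175))
(-0.004, 0, -0.062) (np.float64(324.40889487780737), np.float64(490.1407989458245))
   top (np.float64(308.58446361710065), np.float64(307.84864363939914))
(-0.018, -0.06, 0.028) (np.float64(336.0314130536082), np.float64(433.0514506342082))
   top (np.float64(409.92206209910506), np.float64(355.83546489757464))
```

```bash
python3 -m crank '[[-0.005,0,0.01,0,0,0,1],[-0.01,0,0.02,0,0,0,1],[-0.015,0,0.02,0,0,0,1],[-0.02,0,0.02,0,0,0,1],[-0.02,0,0.02,0,0,0,1],[-0.02,0,0.02,0,0,0,1]]' 35;  python3 - <<'E'
from h import *
import pickle
s=telemetry.sense();R=Ro.from_rotvec(s['eef_rot']).as_matrix();print(s['position']+R[:,2]*.164,s['ft_force'])
T=snap('top','t4');S=snap('side','s4')
pickle.dump((T,S),open('c4.pkl','wb'))
t=cv2.imread('pics/t4.png')[180:220,232:312];s=cv2.imread('pics/s4.png')[140:216,236:338]
m=np.hstack([cv2.resize(s,(408,304),interpolation=cv2.INTER_CUBIC),np.zeros((304,392,3),'uint8')])
m=np.vstack([np.hstack([cv2.resize(t,(560,280),interpolation=cv2.INTER_CUBIC),np.zeros((280,240,3),'uint8')]),m])
cv2.imwrite('pics/m4.png',np.clip(m*1.5,0,255).astype('uint8'))
E
```

```text
clock: 12.55
position: [0.5342, 0.1891, 0.3441]
eef_rot: [2.046, 2.045, 0.335]
ft_force: [-0.1, 0.1, -1.4]
grip_width: 0.343
gripper_force: 34.5
[0.5866 0.189  0.1887] [-0.076   0.0944 -1.4022]
```

View pics/m4.png

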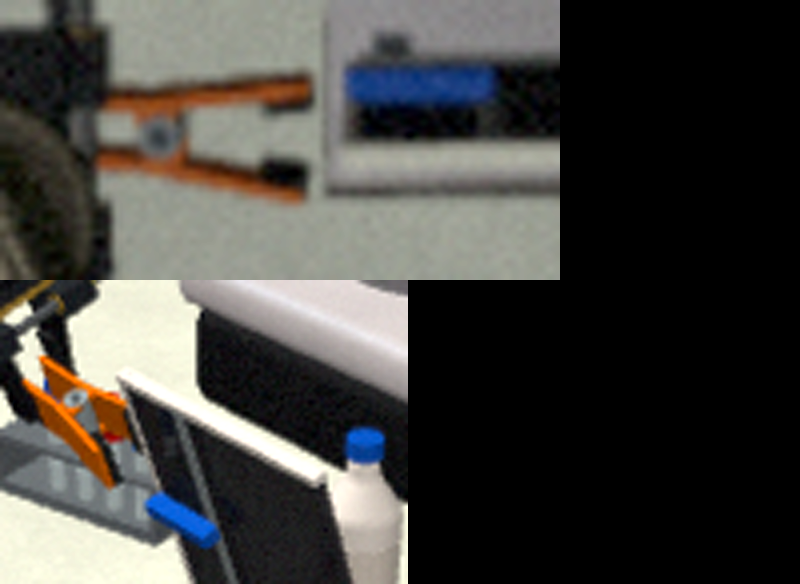

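The top crop shows the pin at (160,135), the jaw opening centred at about row 136, and the tips at column 310. The side crop shows the pin at (75,399) and the jaws short of the edge.

```bash
python3 - <<'E'
from h import *
import pickle
T,S=pickle.load(open('c4.pkl','rb'))
t=lambda x,y:(232+x/7,180+y/7); s=lambda x,y:(236+x/4,140+(y-280)/4)
th=.325;H=np.array([.633,0.061,.05]);ez=np.array([-np.sin(th),0,np.cos(th)]);ex=np.array([np.cos(th),0,np.sin(th)])
E=H+.07*ez
loc=lambda X:np.array([(X-E)@ex,X[1]-.061,(X-E)@ez])
g=telemetry.sense();R=Ro.from_rotvec(g['eef_rot']).as_matrix();G=loc(g['position']+.164*R[:,2]);print('grasp',G)
p,r=tri(T,t(160,135),S,s(75,399));print('pin',loc(p),r)
def onpl(c,uv,zt):
    o,d=ray(c,*uv);k=(zt-(o-E)@ez)/(d@ez);return loc(o+k*d)
for n,q in dict(pin=(160,135),far_o=(312,73),near_o=(305,202),far_i=(310,108),near_i=(308,160)).items(): print(n,onpl(T,t(*q),G[2]+.010))
print('pinside',onpl(S,s(75,399),G[2]+.01))
print('nearjaw bottom tip side',onpl(S,s(112,487),G[2]-.026))
E
```

```text
grasp [0.0002 0.1284 0.0763]
pin [-0.003   0.0738  0.0824] [np.float64(0.0009329056776313374), np.float64(0.0009329056776314613)]
pin [-0.0015  0.073   0.0863]
far_o [0.0232 0.0124 0.0863]
near_o [-0.0288  0.0156  0.0863]
far_i [0.0092 0.0133 0.0863]
near_i [-0.0118  0.0143  0.0863]
pinside [-0.006   0.0695  0.0863]
nearjaw bottom tip side [-0.029   0.0156  0.0503]
```

```bash
python3 -m crank '[[0,0.002,0,0,0,0,1],[-0.01,0.002,0,0,0,0,1],[-0.02,0.002,0,0,0,0,1],[-0.03,0.002,0,0,0,0,1],[-0.03,0.002,0,0,0,0,1]]' 35; python3 -m crank '[[-0.01,0,0,0,0,0,1],[-0.02,0,0,0,0,0,1],[-0.026,0,0,0,0,0,1],[-0.03,0,0,0,0,0,1],[-0.03,0,0,0,0,0,1]]' 35
```

```text
clock: 13.15
position: [0.5362, 0.1567, 0.3446]
eef_rot: [2.048, 2.042, 0.334]
ft_force: [-0.1, -0.3, -0.8]
grip_width: 0.344
gripper_force: 34.5
clock: 13.65
position: [0.536, 0.1285, 0.3446]
eef_rot: [2.046, 2.044, 0.335]
ft_force: [-0.7, 0.4, -1.3]
grip_width: 0.344
gripper_force: 34.5
```

```bash
python3 -m crank '[[-0.001,0,0,0,0,0,1],[-0.002,0,0,0,0,0,1],[-0.002,0,0,0,0,0,1]]' 35; python3 -m crank '[[-0.001,0,0,0,0,0,1],[-0.002,0,0,0,0,0,1],[-0.002,0,0,0,0,0,1]]' 35
```

```text
clock: 13.95
position: [0.5359, 0.1273, 0.3444]
eef_rot: [2.045, 2.046, 0.334]
ft_force: [-0.4, -0.0, -2.1]
grip_width: 0.346
gripper_force: 34.5
clock: 14.25
position: [0.536, 0.125, 0.3445]
eef_rot: [2.046, 2.045, 0.334]
ft_force: [-0.3, 0.6, -1.9]
grip_width: 0.344
gripper_force: 34.5
```

```bash
python3 -m crank '[[-0.001,0,0,0,0,0,1],[-0.0015,0,0,0,0,0,1],[-0.0015,0,0,0,0,0,1]]' 35; python3 -m crank '[[-0.001,0,0,0,0,0,1],[-0.0015,0,0,0,0,0,1],[-0.0015,0,0,0,0,0,1]]' 35
```

```text
clock: 14.55
position: [0.5359, 0.1244, 0.3446]
eef_rot: [2.045, 2.046, 0.336]
ft_force: [0.2, 4.6, -2.3]
grip_width: 0.344
gripper_force: 34.5
clock: 14.85
position: [0.5358, 0.124, 0.3447]
eef_rot: [2.044, 2.048, 0.338]
ft_force: [-0.0, 9.3, -2.1]
grip_width: 0.346
gripper_force: 34.4
```

The drum touches the edge (9 N along y). I'll ease off about 2 mm of command and go down.

```bash
python3 -m crank '[[0.002,0,0,0,0,0,1],[0.002,0,0.002,0,0,0,1],[0.002,0,0.004,0,0,0,1],[0.002,0,0.005,0,0,0,1],[0.002,0,0.005,0,0,0,1]]' 35; python3 -m crank '[[0,0,0.001,0,0,0,1],[0,0,0.002,0,0,0,1],[0,0,0.002,0,0,0,1]]' 35; python3 -m crank '[[0,0,0.001,0,0,0,1],[0,0,0.002,0,0,0,1],[0,0,0.002,0,0,0,1]]' 35
```

```text
clock: 15.35
position: [0.5377, 0.1245, 0.3398]
eef_rot: [2.045, 2.046, 0.335]
ft_force: [0.4, 6.2, 0.6]
grip_width: 0.339
gripper_force: 34.4
clock: 15.65
position: [0.5384, 0.1245, 0.338]
eef_rot: [2.045, 2.045, 0.336]
ft_force: [-0.2, 5.9, 1.6]
grip_width: 0.343
gripper_force: 34.4
clock: 15.95
position: [0.539, 0.1245, 0.336]
eef_rot: [2.045, 2.046, 0.335]
ft_force: [0.8, 4.5, 0.6]
grip_width: 0.345
gripper_force: 34.4
```

```bash
python3 -m crank '[[0.0007,0,0.001,0,0,0,1],[0.0007,0,0.002,0,0,0,1],[0.0007,0,0.002,0,0,0,1]]' 35; python3 -m crank '[[0,0,0.001,0,0,0,1],[0,0,0.002,0,0,0,1],[0,0,0.002,0,0,0,1]]' 35; python3 -m crank '[[0,0,0.001,0,0,0,1],[0,0,0.002,0,0,0,1],[0,0,0.002,0,0,0,1]]' 35
```

```text
clock: 16.25
position: [0.5395, 0.1247, 0.3339]
eef_rot: [2.045, 2.045, 0.334]
ft_force: [0.1, 2.3, -0.1]
grip_width: 0.343
gripper_force: 34.5
clock: 16.55
position: [0.5399, 0.1249, 0.332]
eef_rot: [2.046, 2.046, 0.333]
ft_force: [-5.3, 3.0, 5.1]
grip_width: 0.336
gripper_force: 34.7
clock: 16.85
position: [0.5401, 0.1251, 0.3298]
eef_rot: [2.047, 2.047, 0.332]
ft_force: [-7.0, 4.4, 3.4]
grip_width: 0.34
gripper_force: 34.9
```

The lateral force shows an off-centre contact, so I'll look.

```bash
python3 - <<'E'
from h import *
import pickle
T=snap('top','t5');S=snap('side','s5')
pickle.dump((T,S),open('c5.pkl','wb'));print(telemetry.sense()['wrist_torque'])
t=cv2.imread('pics/t5.png')[180:220,245:325];s=cv2.imread('pics/s5.png')[145:220,236:336]
m=np.vstack([cv2.resize(t,(560,280),interpolation=cv2.INTER_CUBIC)])
m=np.hstack([m,np.zeros((280,240,3),'uint8')]);b=np.zeros((320,800,3),'uint8');b[:,:427]=cv2.resize(s,(427,320),interpolation=cv2.INTER_CUBIC)
cv2.imwrite('pics/m5.png',np.clip(np.vstack([m,b])*1.5,0,255).astype('uint8'))
E
```

```text
[ 0.6344  1.5779 -0.1946]
```

View pics/m5.png

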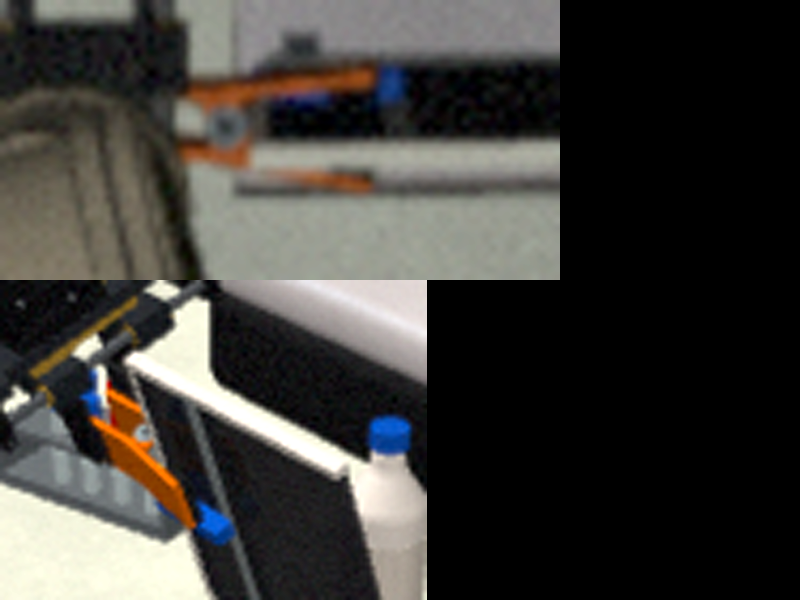

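The top crop has the pin at (227,127), tips at column 373, and the outer jaw ends at rows 68 and 190. In the side crop the clamp is on the edge with its near jaw down at the stop, at (195,525).

```bash
python3 - <<'E'
from h import *
import pickle
T,S=pickle.load(open('c5.pkl','rb'))
t=lambda x,y:(245+x/7,180+y/7); s=lambda x,y:(236+x/4.27,145+(y-280)/4.27)
th=.325;H=np.array([.633,0.061,.05]);ez=np.array([-np.sin(th),0,np.cos(th)]);ex=np.array([np.cos(th),0,np.sin(th)])
E=H+.07*ez
loc=lambda X:np.array([(X-E)@ex,X[1]-.061,(X-E)@ez])
g=telemetry.sense();R=Ro.from_rotvec(g['eef_rot']).as_matrix();G=loc(g['position']+.164*R[:,2]);print('grasp',G,'y-tilt',np.arctan2(R[2,1],R[0,1]),g['ft_force'])
p,r=tri(T,t(227,127),S,s(143,434));print('pin',loc(p),r)
def onpl(c,uv,zt):
    o,d=ray(c,*uv);k=(zt-(o-E)@ez)/(d@ez);return loc(o+k*d)
for n,q in dict(pin=(227,127),far_o=(376,68),near_o=(373,192)).items(): print(n,onpl(T,t(*q),G[2]+.010))
print('near tip bottom',onpl(S,s(195,528),G[2]-.026))
print('shield TL',tri(T,t(236,150),S,s(135,357))[0])
E
```

```text
grasp [0.0009 0.064  0.0608] y-tilt 0.32252012107452144 [-7.9184  4.3834  4.6188]
pin [-0.0028  0.0116  0.0708] [np.float64(0.0019037308602320641), np.float64(0.0019037308602319867)]
pin [-0.0012  0.0105  0.0708]
far_o [ 0.0225 -0.0493  0.0708]
near_o [-0.0281 -0.0482  0.0708]
near tip bottom [-0.0215 -0.0441  0.0348]
shield TL [0.5707 0.0659 0.2405]
```

```bash
python3 -m crank '[[0,-0.0005,0,0,0,0,1],[0,-0.001,0,0,0,0,1],[0,-0.0015,0,0,0,0,1],[0,-0.0015,0,0,0,0,1]]' 35; python3 -c "
from h import *
print(telemetry.sense()['wrist_torque'])"
```

```text
clock: 17.35
position: [0.5392, 0.125, 0.3298]
eef_rot: [2.046, 2.046, 0.335]
ft_force: [-2.9, 5.3, 3.3]
grip_width: 0.343
gripper_force: 34.8
[0.6243 0.8248 0.0563]
```

```bash
python3 -m crank '[[0,-0.0007,0,0,0,0,1],[0.0004,-0.0007,0.0005,0,0,0,1],[0.0004,-0.0007,0.001,0,0,0,1],[0.0004,-0.0007,0.001,0,0,0,1]]' 35
```

```text
clock: 17.75
position: [0.5389, 0.1253, 0.3285]
eef_rot: [2.046, 2.046, 0.334]
ft_force: [-4.0, 4.4, 4.7]
grip_width: 0.337
gripper_force: 35.0
```

```bash
python3 -m crank '[[0.0005,-0.0003,0,0,0,0,1],[0.0007,-0.0003,0,0,0,0,1],[0.0007,-0.0003,0,0,0,0,1]]' 60;python3 -m crank '[[0,0,0.0005,0,0,0,1],[0,0,0.001,0,0,0,1],[0,0,0.001,0,0,0,1]]' 60
```

```text
clock: 18.05
position: [0.5388, 0.1255, 0.3286]
eef_rot: [2.046, 2.045, 0.333]
ft_force: [-3.7, 3.0, 5.5]
grip_width: 0.333
gripper_force: 60.0
clock: 18.35
position: [0.5391, 0.1256, 0.3278]
eef_rot: [2.046, 2.045, 0.334]
ft_force: [-6.2, 2.8, 10.0]
grip_width: 0.336
gripper_force: 60.0
```

The contact is stiff now at about 12 N along the edge, so the clamp is definitely on the stop. I'll ease a little and release.

```bash
python3 -m crank '[[0,0,-0.0004,0,0,0,1],[0,0,-0.0004,0,0,0,1]]' 60; python3 -m crank '[[0,0,0,0,0,0,-0.1],[0,0,0,0,0,0,-0.3],[0,0,0,0,0,0,-0.6],[0,0,0,0,0,0,-1],[0,0,0,0,0,0,-1],[0,0,0,0,0,0,-1],[0,0,0,0,0,0,-1],[0,0,0,0,0,0,-1],[0,0,0,0,0,0,-1]]'
```

```text
clock: 18.55
position: [0.5389, 0.1255, 0.3281]
eef_rot: [2.046, 2.045, 0.334]
ft_force: [-5.4, 2.4, 7.1]
grip_width: 0.332
gripper_force: 60.0
clock: 19.45
position: [0.5389, 0.1259, 0.328]
eef_rot: [2.045, 2.045, 0.334]
ft_force: [0.1, -0.6, -0.6]
grip_width: 0.982
gripper_force: 0.0
```

```bash
python3 -m crank '[[0,0,-0.01,0,0,0,-1],[0,0,-0.03,0,0,0,-1],[0,0,-0.06,0,0,0,-1],[0.05,0,-0.09,0,0,0,-1],[0.1,0,-0.12,0,0,0,-1],[0.15,0,-0.13,0,0,0,-1],[0.2,0,-0.13,0,0,0,-1],[0.25,0,-0.13,0,0,0,-1],[0.25,0,-0.13,0,0,0,-1],[0.25,0,-0.13,0,0,0,-1]]'; python3 - <<'E'
from h import *
import pickle
T=snap('top','t6');S=snap('side','s6')
pickle.dump((T,S),open('c6.pkl','wb'))
t=cv2.imread('pics/t6.png')[175:215,240:320];s=cv2.imread('pics/s6.png')[145:220,220:320]
o=np.zeros((600,800,3),'uint8');o[:250,:500]=cv2.resize(t,(500,250),interpolation=cv2.INTER_CUBIC);o[250:,:466]=cv2.resize(s,(466,350),interpolation=cv2.INTER_CUBIC)
cv2.imwrite('pics/m6.png',np.clip(o*1.5,0,255).astype('uint8'))
E
```

```text
clock: 20.45
position: [0.4961, 0.3792, 0.4507]
eef_rot: [2.041, 2.05, 0.334]
ft_force: [0.2, 0.1, -0.5]
grip_width: 1.0
gripper_force: 0.0
```

View pics/m6.png

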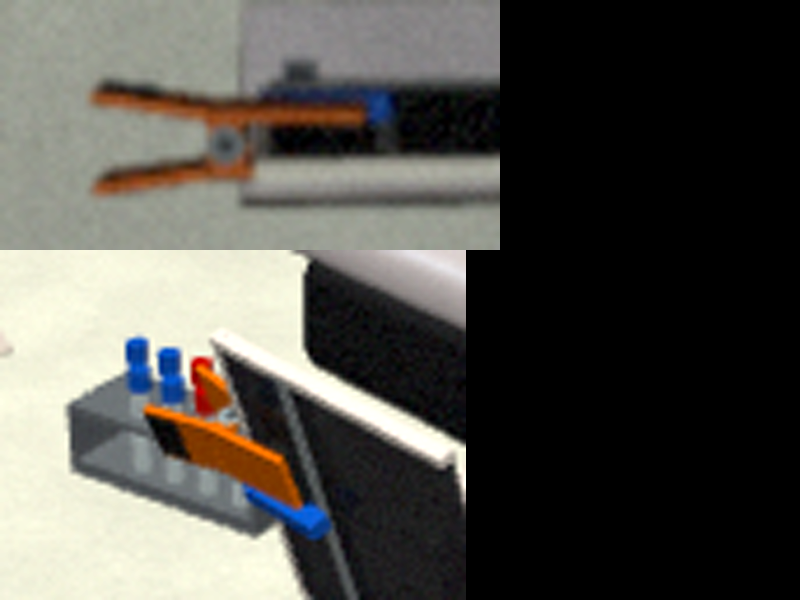

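The clamp grips the edge flush on the blue stop, with the jaw's bottom edge at crop (245–300, 485–505). The robot is clear, so I'll hand the job in.

```bash
python3 -c "
from bench import workorder
print(workorder.finish_job())"
```

```text
the job is handed in; nothing more can be done
None
```

The job is handed in, with no verdict returned: the red lever is pushed to its end stop, and the clamp was pressed onto the blue stop at about 12 N (more than the 5 N asked) and let go, and the last pictures show it gripping the shield's left edge on the stop.

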